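# Rotate three misfiled pipe fittings back into their labelled trays

## Robot

A 6-joint arm with a two-finger parallel gripper is mounted at the origin on the work surface. World frame = base frame: x ahead of the robot, y to its left, z up, the work surface at z = 0. Lengths are in m, angles in degrees, forces in N, time in s.
With the tool pointing down it reaches from about 0.35 to 0.725 m from the base axis. Payload 6 kg.
Tool frame: the origin (TCP) lies midway between the tips of the shut fingers; the grasp point (between the pads) lies 19 mm behind it (grip_depth is the distance from the TCP to the grasp point, in m); z points along the fingers, y is the line along which they close (so a half turn about z gives the same grasp; the last joint's range is limited). The gripper opens to 85 mm and grips with 20 to 120 N. Pads are 22 mm wide; open, the fingers measure 114 mm over their backs; the gripper's body (76 mm by 85 mm) begins 54 mm behind the grasp point. The pads swing forward as they close: fully open they stand 13 mm farther back than shut.
Start: joints at [85.869, 2.303, 4.859, 0, -92.561, -19.12], TCP at [0.237, 0.551, 0.231] pointing down, gripper open.
Joint ranges: [-146.85, 146.85], [-73.84, 115.35], [-62.03, 85.46], [-188.31, 113.3], [-161.28, -10.13], [-171.36, 171.36]. Speed limits (degrees/s): [147.25, 147.25, 172.46, 180, 180, 180].

## Interface

Orientations are given as [roll, pitch, yaw] about the fixed x, y, z axes, in that order (R = Rz(yaw) Ry(pitch) Rx(roll)).
In Python, from plant import sense, snapshot, job_done, grip_depth gives the robot as it stands.
- The arm moves only by the tool drive_tool, never from a script. Its argument "series" is text: rows parted by semicolons, each of 7 numbers parted by spaces: the turn, a rotation vector about the tool's x, y, z in rad, then the shift along the tool's x, y, z in cm, then the finger opening in cm, from 0 to 8.54. A call has 1 to 8 rows; each row is the pose to reach, as a shift and turn from the pose commanded when the call began, along the tool's axes at that moment; what a row does not reach only later rows make up. A row lasts 1/10 s, in which the tool goes at most 50 mm and 8.59 degrees, less where a joint would pass 70% of its speed; a pose out of reach is approached as far as the arm can. A call with a gripper value outside its range is refused whole. The fingers move at their own pace and stop on an object; the grip force is fixed at half the most. Time passes only in rows, so rows that repeat a pose let the fingers close. It gives the time, the measured TCP pose, the force, the opening and the grip force at its end, in the units of the state.
- sense(): the state, without advancing time (a new reading comes with each control period).
- snapshot(name): name is "scene" or "top" or "wrist"; returns a dict with "image" (420x560x3 uint8, blue, green, red), "range_z" (420x560 float32, m along the optical axis (not along the pixel's ray), 0 where there is no reading), "mtx" (3x3 intrinsics, pixels), "extrinsics" (4x4, takes a point from world to camera coordinates). Camera axes: x right, y down, z forward; pixel columns grow to the right and rows downward; lengths in m; the calibration is good to about 2 mm. A picture is of the moment at which its call begins.
- job_done(): hands the job in; it is judged then, once.
The state is a dict: "t": time; "q": joint angles; "qvel": joint speeds; "tau": joint torques, N m; "tcp_pos": TCP position; "eef_rot": TCP orientation; "contact_force": force on the tool from outside, world axes, zero at the start; "wrist_torque": the same for the moment, N m; "finger_gap": finger opening in m; "grasp_force": force on a finger pad.
Only numpy, scipy, OpenCV 4.12 (cv2) and the standard library are available. Lean on these libraries where they do the work, as an engineer would, in place of code of your own. Each camera call takes 0.05 s, during which the arm holds its last target. There are 200 camera calls.

## Task

The three pipe fittings have been put back in one another's trays: move each to the tray whose label shows the shape of its foot (bar, plus or disc), standing upright on the tray floor just as they stand now, and let go of all of them. Park one fitting on the black rubber mat to free a tray, and never stand a fitting on the bare counter. Set each one down rather than dropping it, and leave the mallet, the socket wrench and the jar where they are.

Things in the scene. Friction and masses are not known exactly. Their poses are not given: they have to be found in the camera images.
- tee: Galvanised steel pipe tee, about 0.4 kg. Foot: one straight bar along its x, 76 mm long, 26 mm wide, 26 mm high. Origin: centre of its underside, z up. On the z axis a round upright nipple, 34 mm diameter with a dark bore, rises to 66 mm above the underside: grip it there, at any yaw; above 27 mm there is nothing but the nipple.
- cross: Galvanised steel pipe cross, about 0.5 kg. Foot: two crossed bars (a plus) along its x and y, each 76 mm long, 26 mm wide, 26 mm high. Origin: centre of its underside, z up. On the z axis a round upright nipple, 34 mm diameter with a dark bore, rises to 66 mm above the underside: grip it there, at any yaw; above 27 mm there is nothing but the nipple.
- flange: Galvanised steel floor flange, about 0.45 kg. Foot: a round disc, 76 mm in diameter and 10 mm thick, with four dark bolt holes and a 42 mm diameter hub up to 24 mm. Origin: centre of its underside, z up. On the z axis a round upright nipple, 34 mm diameter with a dark bore, rises to 66 mm above the underside: grip it there, at any yaw; above 27 mm there is nothing but the nipple.
- tray_tee: The tee's tray. Fixed shallow orange tray for one fitting: outside 108 x 108 mm, walls 4 mm thick, 18 mm high, inner floor 6 mm above the counter. Origin: on the counter under the centre of the square. A flat label ledge (54 x 108 mm, 6 mm high) juts from its own +x side, away from the robot; its white label, 81 mm from the origin, shows one black bar, 60 mm long.
- tray_cross: The cross's tray. Fixed shallow orange tray for one fitting: outside 108 x 108 mm, walls 4 mm thick, 18 mm high, inner floor 6 mm above the counter. Origin: on the counter under the centre of the square. A flat label ledge (54 x 108 mm, 6 mm high) juts from its own +x side, away from the robot; its white label, 81 mm from the origin, shows a black plus, 42 mm across.
- tray_flange: The flange's tray. Fixed shallow orange tray for one fitting: outside 108 x 108 mm, walls 4 mm thick, 18 mm high, inner floor 6 mm above the counter. Origin: on the counter under the centre of the square. A flat label ledge (54 x 108 mm, 6 mm high) juts from its own +x side, away from the robot; its white label, 81 mm from the origin, shows a black disc, 40 mm in diameter.
- mat: Black rubber mat, 130 x 130 mm and 8 mm thick, fixed to the counter, empty at the start: the spare spot. Origin: centre of its underside, on the counter.
- mallet: Bystander: black rubber mallet lying on the counter at the right. Origin under the middle of the head (62 mm in diameter, 95 mm long across y), the wooden handle runs 250 mm to its -x.
- ratchet: Bystander: chrome socket wrench lying beyond the trays. Origin under its round head (34 mm in diameter, 48 mm high with the socket), the handle runs 200 mm to its -x.
- jar: Bystander: glass jar with a silver twist cap, 72 mm in diameter, 110 mm high, standing at the left. Origin: centre of its underside.
There are look-alikes about, which are no part of the job. Leave any blue look-alike of the flange alone. What is shaped like the tray_tee but pink is not meant.

How it is judged:
By the outcome, as a careful person would: the job done as asked, in the order asked, and still so for the second after the job is handed in, with the robot touching nothing.
It also fails if it takes over 96 s, if anything falls off the work surface, if the arm or the gripper's body presses on something with over 40 N, if the wrist force passes 120 N, or if a joint passes its speed limit or range.

## Working session

There is one attempt and no reset: what is moved stays moved. The work goes in short steps, Python scripts to look and compute and a tool call to move; the robot and the scene stay as the last step left them, time stands still between calls to the robot, and variables do not carry over. Pictures are saved under pics/ and viewed, at most 14 in all, crops included, and the job is handed in when it is done.

Besides the shell and the picture viewer there is one more tool, called after "Call:" as name(argument=value, ...) on one line, values as JSON. drive_tool: Moves the arm, as the interface text tells. Its arguments: {"type":"object","properties":{"series":{"type":"string"}},"required":["series"]}

```bash
mkdir -p pics; python3 - <<'E'
from plant import sense,snapshot,grip_depth
import cv2,numpy as np
for n in("scene","top"):
    s=snapshot(n);cv2.imwrite(f"pics/{n}0.png",s["image"]);np.savez(f"{n}0.npz",**s)
s=sense();print(s,grip_depth)
E
```

```text
{'t': 0.1, 'q': array([ 8.58687404e+01,  2.33577572e+00,  4.80793256e+00, -2.28971442e-02,
       -9.25600833e+01, -1.91193744e+01]), 'qvel': array([-0.05901517, -0.01980784,  0.16224897,  0.10690625,  0.0012691 ,
        0.02190651]), 'tau': array([-5.52078636e-03, -3.69347227e+01,  3.48279727e+01,  6.95179403e+00,
       -4.66215904e-03, -6.05174364e-06]), 'tcp_pos': array([0.23667414, 0.55103761, 0.23037375]), 'eef_rot': array([ 1.79909431e+02, -7.18516647e-03, -2.32496231e+01]), 'contact_force': array([1.02931506, 0.31584651, 0.29747132]), 'wrist_torque': array([ 0.00558023, -0.01251151,  0.01646489]), 'grasp_force': 0.0, 'finger_gap': 0.08562295084721488} 0.0187
```

View pics/top0.png

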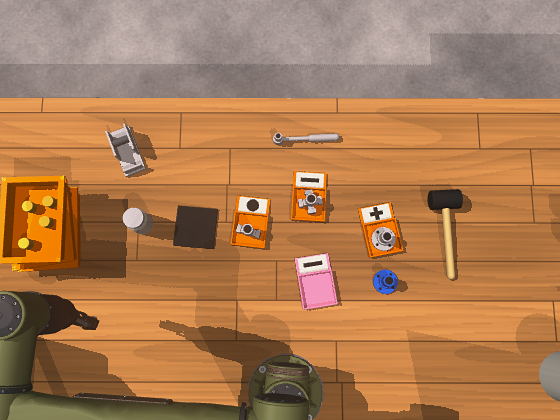

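View pics/scene0.png

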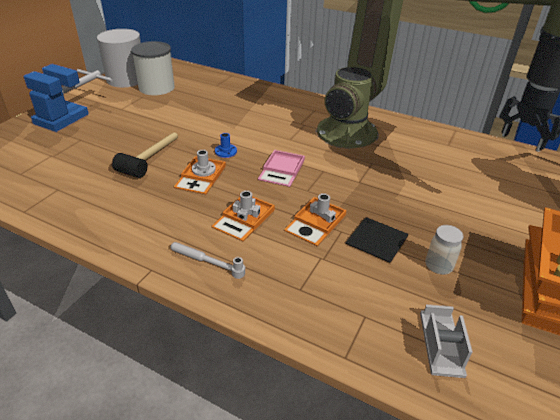

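The top view shows the disc-label tray (250,222) holding the tee, the bar tray (310,196) holding the cross and the plus tray (380,230) holding the flange. The mat is at (196,227). The pink tray and blue flange are decoys.

```bash
cat > h.py <<'E'
import numpy as np,cv2
def world(s,u,v,z):
    "pixel ray of s met with the plane at height z"
    K,E=s["mtx"],s["extrinsics"];R,t=E[:3,:3],E[:3,3]
    d=R.T@np.linalg.solve(K,[u,v,1.]);c=-R.T@t
    return c+d*(z-c[2])/d[2]
def depthworld(s):
    K,E=s["mtx"],s["extrinsics"];h,w=s["range_z"].shape
    u,v=np.meshgrid(np.arange(w),np.arange(h));z=s["range_z"]
    P=np.stack([(u-K[0,2])/K[0,0]*z,(v-K[1,2])/K[1,1]*z,z],-1)
    return (P-E[:3,3])@E[:3,:3]
E
python3 - <<'E'
from h import *
s=dict(np.load("top0.npz"));W=depthworld(s)
im=s["image"][160:270,165:415];cv2.imwrite("pics/crop0.png",cv2.resize(im,None,fx=3.2,fy=3.2,interpolation=cv2.INTER_CUBIC))
for n,(u,v) in dict(mat=(196,227),tee=(247,230),cross=(311,200),fl=(385,238)).items():
    w=W[v-12:v+12,u-12:u+12].reshape(-1,3); p=w[(w[:,2]>.055)&(w[:,2]<.09)]
    print(n,W[v,u].round(3),len(p),p.mean(0).round(4) if len(p) else'',p[:,2].max().round(3) if len(p) else'',(p.max(0)-p.min(0)).round(3)if len(p) else'')
h=cv2.cvtColor(s["image"],cv2.COLOR_BGR2HSV)
print(s["mtx"][0,0], (s["image"][227,196]))
for n,(x0,x1,y0,y1) in dict(tf=(228,275,190,252),tt=(287,332,166,226),tc=(355,406,198,262)).items():
    o=((h[...,0]>3)&(h[...,0]<18)&(h[...,1]>200)&(W[...,2]>.003)); g=W[...,2]>.004
    m=np.zeros_like(g);m[y0:y1,x0:x1]=g[y0:y1,x0:x1]
    p=W[m][:,:2]; 
    r=cv2.minAreaRect((p*1000).astype(np.float32));print(n,m.sum(),r)
m=np.zeros_like(g);m[200:255,168:225]=(W[...,2]>.004)[200:255,168:225]
print(cv2.minAreaRect((W[m][:,:2]*1000).astype(np.float32)))
E
```

```text
mat [0.507 0.285 0.011] 0   
tee [0.489 0.118 0.071] 98 [0.4923 0.1175 0.0712] 0.082 [0.032 0.031 0.023]
cross [ 0.584 -0.079  0.069] 98 [ 0.5878 -0.0778  0.0705] 0.081 [0.033 0.034 0.024]
fl [ 0.465 -0.304  0.077] 106 [ 0.4705 -0.309   0.0701] 0.08 [0.033 0.034 0.024]
522.8367040289073 [42 48 62]
tf 1507 ((439.47711181640625, 102.51356506347656), (392.7325134277344, 157.7266845703125), 4.635341644287109)
tt 1506 ((480.08636474609375, -71.73467254638672), (145.0758056640625, 464.6880187988281), 88.20659637451172)
tc 1626 ((451.3792419433594, -178.02789306640625), (238.1957550048828, 493.7180480957031), 21.490154266357422)
((459.0260009765625, 176.2147216796875), (485.8451232910156, 227.2510986328125), 63.90352249145508)
```

View pics/crop0.png

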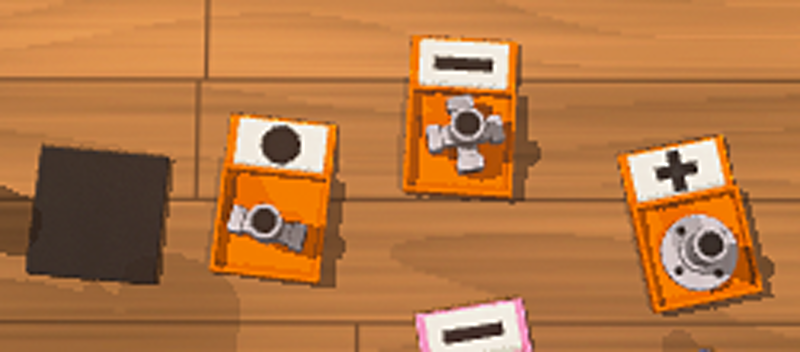

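The crop shows bores at crop pixels tee (264,221), cross (467,122) and flange (711,243), with tray and mat corners readable. I'm converting these to world positions.

```bash
python3 - <<'E'
from h import *
s=dict(np.load("top0.npz"))
f=lambda c,z:world(s,165+(c[0]+.5)/3.2-.5,160+(c[1]+.5)/3.2-.5,z)[:2]
print("cam",(-s["extrinsics"][:3,:3].T@s["extrinsics"][:3,3]).round(3))
for n,c in dict(tee=(264,221),cross=(467,122),fl=(711,243)).items(): print(n,f(c,.072).round(4))
T=dict(tf=[(232,115),(339,124),(211,272),(320,284),(281,145)],tt=[(411,36),(517,42),(405,193),(514,199),(464,64)],tc=[(619,151),(722,135),(658,313),(762,291),(677,171)])
for n,c in T.items():
    a,b=f(c[0],.006),f(c[1],.006);d,e=f(c[2],.018),f(c[3],.018);l=f(c[4],.006)
    ax=(a+b-d-e);L=np.linalg.norm(ax)/2;ax/=np.linalg.norm(ax)
    print(n,"len",L.round(4),"w",np.linalg.norm(a-b).round(4),np.linalg.norm(d-e).round(4),"yaw",np.degrees(np.arctan2(ax[1],ax[0])).round(1),"c from near",((d+e)/2+.054*ax).round(4),"c from far",((a+b)/2-.108*ax).round(4),"label",(l-.081*ax).round(4))
m=[f(c,.008) for c in [(41,145),(174,156),(27,272),(158,284)]];print("mat",np.mean(m,0).round(4),np.linalg.norm(m[0]-m[1]).round(3),np.linalg.norm(m[0]-m[2]).round(3))
E
```

```text
cam [0.25  0.008 1.66 ]
tee [0.4926 0.1174]
cross [ 0.5904 -0.078 ]
fl [ 0.4728 -0.3108]
tf len 0.1634 w 0.1087 0.1084 yaw -6.0 c from near [0.4977 0.1132] c from far [0.4991 0.1131] label [0.4997 0.1144]
tt len 0.1644 w 0.1082 0.1086 yaw -2.1 c from near [ 0.5806 -0.075 ] c from far [ 0.5831 -0.0751] label [ 0.5838 -0.076 ]
tc len 0.1649 w 0.1055 0.1052 yaw 11.3 c from near [ 0.4748 -0.3082] c from far [ 0.4777 -0.3077] label [ 0.4755 -0.3081]
mat [0.5091 0.286 ] 0.135 0.129
```

Call:
drive_tool(series="0 0 -0.05 2 1.5 0 8.5; 0 0 -0.1 5.2 3.8 0 8.5; 0 0 -0.15 8.9 6.5 0 8.5; 0 0 -0.2 12.5 9.2 0 8.5; 0 0 -0.25 16.1 11.8 0 8.5; 0 0 -0.3 19.8 14.5 0 8.5; 0 0 -0.35 23.4 17.2 0 8.5; 0 0 -0.4058 27 19.8 0 8.5")

```text
t: 0.9
tcp_pos: [0.4071, 0.261, 0.2312]
eef_rot: [-180.0, 0.0, 0.1]
contact_force: [1.2, 0.4, -0.5]
finger_gap: 0.0849
grasp_force: 0.0
```

Call:
drive_tool(series="0 0 0 2 3.6 1 8.5; 0 0 0 4 7 3 8.5; 0 0 0 6 10.5 5 8.5; 0 0 0 8 13 7 8.5; 0 0 0 8.55 14.5 8 8.5; 0 0 0 8.55 14.5 8 8.5; 0 0 0 8.55 14.5 8 8.5")

```text
t: 1.6
tcp_pos: [0.4922, 0.1176, 0.1512]
eef_rot: [180.0, 0.0, -0.0]
contact_force: [0.2, 0.6, -0.0]
finger_gap: 0.0849
grasp_force: 0.0
```

```bash
cat > wr.py <<'E'
import sys
from h import *
from plant import snapshot,sense
z=float(sys.argv[1]);n=sys.argv[2]
s=snapshot("wrist");W=depthworld(s);st=sense();p=st["tcp_pos"]
m=(abs(W[...,2]-z)<.006)&(np.hypot(W[...,0]-p[0],W[...,1]-p[1])<.06)&(s["range_z"]>0)
q=W[m];c,wh,_=cv2.minAreaRect((q[:,:2]*1000).astype(np.float32)) if m.any() else (0,0,0)
print("tcp",p.round(4),st["eef_rot"].round(1),"ring",c,wh,np.median(q,0).round(4) if m.any() else '')
cv2.imwrite(f"pics/{n}.png",s["image"]);np.savez(n,**s)
E
python3 wr.py .072 w1
```

```text
tcp [0.4923 0.1181 0.1518] [-180.   -0.    0.] ring (492.56005859375, 118.05657958984375) (33.278343200683594, 33.07481384277344) [0.4935 0.118  0.0703]
```

View pics/w1.png

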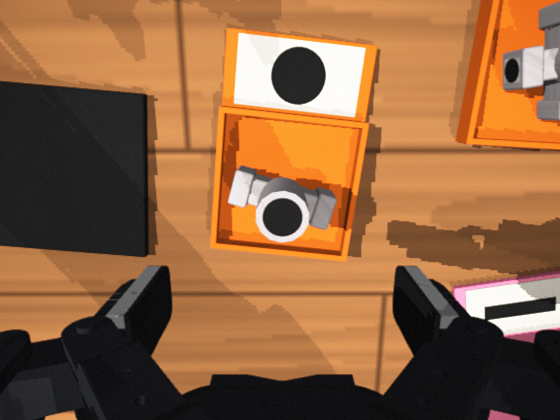

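The wrist view shows the tee nipple at (282,215). Its measured centre is (0.4926, 0.118) and 33 mm wide, which agrees with the top view.

Call:
drive_tool(series="0 0 0 0 0 2.5 8.5; 0 0 0 0 0 6 8.5; 0 0 0 0 0 9 8.5; 0 0 0 0 0 10.8 8.5; 0 0 0 0 0 11.3 8.5; 0 0 0 0 0 11.3 8.5; 0 0 0 0 0 11.3 0; 0 0 0 0 0 11.3 0")

```text
t: 2.45
tcp_pos: [0.493, 0.1184, 0.04]
eef_rot: [-179.9, -0.1, 0.0]
contact_force: [-0.0, -0.2, -0.1]
finger_gap: 0.0585
grasp_force: 0.0
```

Call:
drive_tool(series="0 0 0 0 0 0 0; 0 0 0 0 0 0 0; 0 0 0 0 0 0 0; 0 0 0 0 0 0 0; 0 0 0 0 0 0 0")

```text
t: 2.95
tcp_pos: [0.4929, 0.1178, 0.0394]
eef_rot: [-180.0, -0.1, 0.0]
contact_force: [-0.7, -0.4, 6.0]
finger_gap: 0.0329
grasp_force: 60.0
```

Call:
drive_tool(series="0 0 0 0 0 -1 0; 0 0 0 0 0 -3.5 0; 0 0 0 0 -0.5 -6.5 0; 0 0 0 0.3 -3 -8 0; 0 0 0 0.6 -7 -8 0; 0 0 0 1.1 -11 -8 0; 0 0 0 1.5 -15 -8 0; 0 0 0 1.65 -16.85 -8 0")

```text
t: 3.75
tcp_pos: [0.5078, 0.2888, 0.1167]
eef_rot: [180.0, 0.2, 0.1]
contact_force: [0.2, -0.7, -3.2]
finger_gap: 0.0326
grasp_force: 60.4
```

Call:
drive_tool(series="0 0 0 0 0 0 0; 0 0 0 0 0 2 0; 0 0 0 0 0 4.5 0; 0 0 0 0 0 6.5 0; 0 0 0 0 0 7.2 0; 0 0 0 0 0 7.5 0; 0 0 0 0 0 7.6 0; 0 0 0 0 0 7.6 0")

```text
t: 4.55
tcp_pos: [0.5093, 0.2865, 0.0435]
eef_rot: [-179.9, -0.1, -0.0]
contact_force: [0.0, 1.0, -4.0]
finger_gap: 0.0324
grasp_force: 60.5
```

Call:
drive_tool(series="0 0 0 0 0 0.1 0; 0 0 0 0 0 0.1 0; 0 0 0 0 0 0.15 0; 0 0 0 0 0 0.2 0; 0 0 0 0 0 0.2 0")

```text
t: 5.05
tcp_pos: [0.509, 0.2864, 0.0415]
eef_rot: [-180.0, -0.1, 0.0]
contact_force: [-3.4, -1.0, 3.5]
finger_gap: 0.0325
grasp_force: 61.1
```

Call:
drive_tool(series="0 0 0 0 0 0 3.8; 0 0 0 0 0 0 5; 0 0 0 0 0 0 6.5; 0 0 0 0 0 0 8.5; 0 0 0 0 0 0 8.5; 0 0 0 0 0 -2 8.5; 0 0 0 0 0 -6 8.5; 0 0 0 0 0 -11 8.5")

```text
t: 5.85
tcp_pos: [0.5077, 0.2854, 0.1493]
eef_rot: [179.8, 0.2, -0.0]
contact_force: [1.2, 1.4, -0.3]
finger_gap: 0.085
grasp_force: 0.0
```

```bash
python3 wr.py .074 w2
```

```text
tcp [0.5117 0.2871 0.1617] [-179.7   -0.6    0. ] ring (509.1677551269531, 287.1873779296875) (32.50388717651367, 33.63987731933594) [0.5099 0.2875 0.0723]
```

View pics/w2.png

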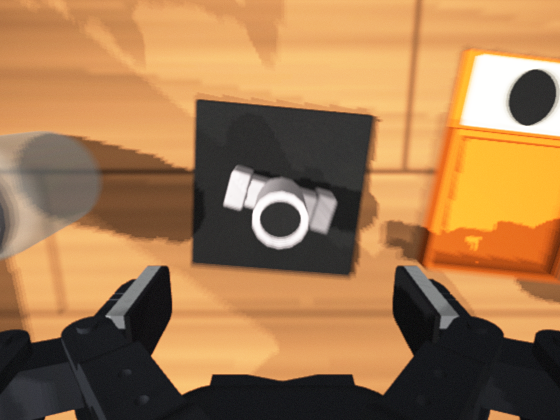

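The tee stands upright, centred on the mat (nipple at (280,218)). Next is the flange.

Call:
drive_tool(series="0 0 0 0 2 0 8.5; 0 0 0 -0.5 6 0 8.5; 0 0 0 -0.8 10.5 0 8.5; 0 0 0 -1 15 0 8.5; 0 0 0 -1.2 19.5 0 8.5; 0 0 0 -1.5 24 0 8.5; 0 0 0 -1.8 28.5 0 8.5; 0 0 0 -2 33 0 8.5")

```text
t: 6.7
tcp_pos: [0.4877, -0.0458, 0.1496]
eef_rot: [-180.0, 0.0, 0.0]
contact_force: [1.3, 0.4, -0.3]
finger_gap: 0.085
grasp_force: 0.0
```

Call:
drive_tool(series="0 0 0 -0.2 4.5 0 8.5; 0 0 0 -0.5 9 0 8.5; 0 0 0 -0.8 13.5 0 8.5; 0 0 0 -1 18 0 8.5; 0 0 0 -1.3 22.5 0 8.5; 0 0 0 -1.6 25.5 0 8.5; 0 0 0 -1.6 26.7 0 8.5; 0 0 0 -1.6 26.7 0 8.5")

```text
t: 7.5
tcp_pos: [0.4717, -0.312, 0.1491]
eef_rot: [-180.0, 0.1, -0.2]
contact_force: [0.7, -0.2, 0.0]
finger_gap: 0.0846
grasp_force: 0.0
```

```bash
python3 wr.py .072 w3
```

```text
tcp [ 0.4721 -0.3109  0.1494] [-1.8e+02  1.0e-01 -1.0e-01] ring (470.90386962890625, -310.0266418457031) (32.816349029541016, 33.31494903564453) [ 0.4716 -0.3102  0.0703]
```

Call:
drive_tool(series="0 0 0 -0.1 0 2.5 8.5; 0 0 0 -0.1 0 6 8.5; 0 0 0 -0.1 0 9 8.5; 0 0 0 -0.1 0 10.7 8.5; 0 0 0 -0.1 0 11.2 8.5; 0 0 0 -0.1 0 11.2 8.5; 0 0 0 -0.1 0 11.2 0; 0 0 0 -0.1 0 11.2 0")

```text
t: 8.35
tcp_pos: [0.4727, -0.3108, 0.04]
eef_rot: [179.9, -0.1, 0.0]
contact_force: [0.4, 0.8, -0.4]
finger_gap: 0.0583
grasp_force: 0.0
```

Call:
drive_tool(series="0 0 0 0 0 0 0; 0 0 0 0 0 0 0; 0 0 0 0 0 0 0; 0 0 0 0 0 0 0; 0 0 0 0 0 0 0")

```text
t: 8.85
tcp_pos: [0.4723, -0.3111, 0.0394]
eef_rot: [179.9, -0.1, 0.0]
contact_force: [-0.5, 0.7, 7.1]
finger_gap: 0.0325
grasp_force: 60.3
```

Call:
drive_tool(series="0 0 0 0 0 -1 0; 0 0 0 0 0 -3.5 0; 0 0 0 0 0 -7 0; 0 0 0 0 -2 -9 0; 0 0 0 0.2 -6 -9 0; 0 0 0 0.6 -10 -9 0; 0 0 0 0.9 -14 -9 0; 0 0 0 1.2 -18 -9 0")

```text
t: 9.65
tcp_pos: [0.4827, -0.129, 0.1272]
eef_rot: [-180.0, 0.1, -0.0]
contact_force: [0.7, -0.5, -4.8]
finger_gap: 0.0325
grasp_force: 60.7
```

Call:
drive_tool(series="0 0 0 0.2 -4 0 0; 0 0 0 0.5 -8 0 0; 0 0 0 0.8 -12 0 0; 0 0 0 1 -16 0 0; 0 0 0 1.2 -20 0 0; 0 0 0 1.5 -23 0 0; 0 0 0 1.5 -24.4 0 0; 0 0 0 1.5 -24.4 0 0")

```text
t: 10.45
tcp_pos: [0.4979, 0.1145, 0.1272]
eef_rot: [180.0, 0.1, 0.1]
contact_force: [1.0, -0.6, -4.6]
finger_gap: 0.0328
grasp_force: 60.5
```

Call:
drive_tool(series="0 0 0 0 0 2 0; 0 0 0 0 0 4.5 0; 0 0 0 0 0 7 0; 0 0 0 0 0 8 0; 0 0 0 0 0 8.4 0; 0 0 0 0 0 8.6 0; 0 0 0 0 0 8.7 0; 0 0 0 0 0 8.7 0")

```text
t: 11.25
tcp_pos: [0.4993, 0.1134, 0.0423]
eef_rot: [-180.0, -0.1, -0.0]
contact_force: [-0.1, -0.3, -4.4]
finger_gap: 0.0326
grasp_force: 60.6
```

Call:
drive_tool(series="0 0 0 0 0 0.1 0; 0 0 0 0 0 0.15 0; 0 0 0 0 0 0.2 0; 0 0 0 0 0 0.25 0; 0 0 0 0 0 0.3 0; 0 0 0 0 0 0.3 0")

```text
t: 11.85
tcp_pos: [0.4989, 0.1133, 0.0394]
eef_rot: [180.0, -0.0, 0.0]
contact_force: [-5.2, -0.1, 3.6]
finger_gap: 0.0324
grasp_force: 61.2
```

Call:
drive_tool(series="0 0 0 0 0 0 3.8; 0 0 0 0 0 0 5; 0 0 0 0 0 0 6.5; 0 0 0 0 0 0 8.5; 0 0 0 0 0 0 8.5; 0 0 0 0 0 -2 8.5; 0 0 0 0 0 -6 8.5; 0 0 0 0 0 -10 8.5")

```text
t: 12.65
tcp_pos: [0.4983, 0.1129, 0.1389]
eef_rot: [179.9, 0.1, 0.0]
contact_force: [0.5, 0.3, 1.2]
finger_gap: 0.0849
grasp_force: 0.0
```

```bash
python3 wr.py .072 w4
```

```text
tcp [0.5016 0.1135 0.1477] [-179.9   -0.6    0. ] ring (497.5555419921875, 114.0660629272461) (33.45686721801758, 33.00788879394531) [0.4983 0.1138 0.0703]
```

View pics/w4.png

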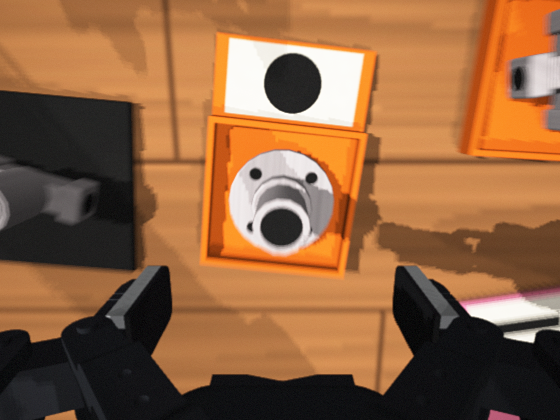

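The flange is upright and centred in the disc tray (nipple at (280,228)). The cross is next.

Call:
drive_tool(series="0 0 0 0.5 2 -1 8.5; 0 0 0 2.5 5.5 -1 8.5; 0 0 0 4.5 9.5 -1 8.5; 0 0 0 6.4 13.5 -1 8.5; 0 0 0 8 17 -1 8.5; 0 0 0 9.05 19.15 -1 8.5; 0 0 0 9.05 19.15 -1 8.5; 0 0 0 9.05 19.15 -1 8.5")

```text
t: 13.5
tcp_pos: [0.5892, -0.0787, 0.1478]
eef_rot: [180.0, 0.0, -0.1]
contact_force: [-0.1, 0.4, -0.8]
finger_gap: 0.085
grasp_force: 0.0
```

```bash
python3 wr.py .072 w5
```

```text
tcp [ 0.5891 -0.078   0.148 ] [180.   0.  -0.] ring (588.4881591796875, -78.17529296875) (32.73488235473633, 33.57848358154297) [ 0.5891 -0.0782  0.0703]
```

Aligned. I'll descend 11 cm, to about 0.038.

Call:
drive_tool(series="0 0 0 0 0 2.5 8.5; 0 0 0 0 0 6 8.5; 0 0 0 0 0 9 8.5; 0 0 0 0 0 10.6 8.5; 0 0 0 0 0 11 8.5; 0 0 0 0 0 11 8.5; 0 0 0 0 0 11 0; 0 0 0 0 0 11 0")

```text
t: 14.35
tcp_pos: [0.5903, -0.0781, 0.0402]
eef_rot: [-180.0, -0.2, 0.0]
contact_force: [0.9, -0.5, 1.1]
finger_gap: 0.0583
grasp_force: 0.0
```

Call:
drive_tool(series="0 0 0 0 0 0 0; 0 0 0 0 0 0 0; 0 0 0 0 0 0 0; 0 0 0 0 0 0 0; 0 0 0 0 0 0 0")

```text
t: 14.85
tcp_pos: [0.5898, -0.0785, 0.0395]
eef_rot: [180.0, -0.1, 0.0]
contact_force: [-0.6, -1.8, 5.4]
finger_gap: 0.0327
grasp_force: 60.1
```

Call:
drive_tool(series="0 0 0 0 0 -1 0; 0 0 0 0 0 -3.5 0; 0 0 0 0 0 -7 0; 0 0 0 -0.8 1.5 -9 0; 0 0 0 -2.5 5 -9 0; 0 0 0 -4.2 8.5 -9 0; 0 0 0 -6 12 -9 0; 0 0 0 -7.7 15.5 -9 0")

```text
t: 15.65
tcp_pos: [0.5106, -0.2337, 0.1269]
eef_rot: [-179.9, 0.1, 0.0]
contact_force: [0.3, -1.4, -5.0]
finger_gap: 0.0327
grasp_force: 60.5
```

Call:
drive_tool(series="0 0 0 -1.7 3.5 0 0; 0 0 0 -3 6 0 0; 0 0 0 -3.7 7.45 0 0; 0 0 0 -3.7 7.45 0 0; 0 0 0 -3.7 7.45 2 0; 0 0 0 -3.7 7.45 4.5 0; 0 0 0 -3.7 7.45 7 0; 0 0 0 -3.7 7.45 8 0")

```text
t: 16.45
tcp_pos: [0.4738, -0.3059, 0.0446]
eef_rot: [-179.8, 0.3, 0.0]
contact_force: [-1.2, -0.1, -6.4]
finger_gap: 0.0328
grasp_force: 60.5
```

Call:
drive_tool(series="0 0 0 0 0 0.4 0; 0 0 0 0 0 0.6 0; 0 0 0 0 0 0.7 0; 0 0 0 0 0 0.8 0; 0 0 0 0 0 0.85 0; 0 0 0 0 0 0.9 0; 0 0 0 0 0 0.95 0; 0 0 0 0 0 0.95 0")

```text
t: 17.25
tcp_pos: [0.4754, -0.3079, 0.0396]
eef_rot: [180.0, -0.0, 0.0]
contact_force: [-0.9, 1.3, -1.2]
finger_gap: 0.0326
grasp_force: 61.0
```

Call:
drive_tool(series="0 0 0 0 0 0.05 0; 0 0 0 0 0 0.05 0; 0 0 0 0 0 0.05 3.8; 0 0 0 0 0 0.05 5; 0 0 0 0 0 0.05 6.5; 0 0 0 0 0 0.05 8.5; 0 0 0 0 0 0.05 8.5; 0 0 0 0 0 -1 8.5")

```text
t: 18.05
tcp_pos: [0.4743, -0.3073, 0.0476]
eef_rot: [-179.9, 0.2, -0.0]
contact_force: [-0.2, -0.1, -1.1]
finger_gap: 0.0847
grasp_force: 0.0
```

Call:
drive_tool(series="0 0 0 0 0 -3 8.5; 0 0 0 0 0 -7 8.5; 0 0 0 0 0 -10 8.5; 0 0 0 0 0 -10 8.5")

```text
t: 18.45
tcp_pos: [0.4774, -0.3091, 0.1558]
eef_rot: [179.7, -0.5, 0.0]
contact_force: [0.6, -0.5, 0.5]
finger_gap: 0.0852
grasp_force: 0.0
```

```bash
python3 wr.py .072 w6
```

```text
tcp [ 0.4765 -0.3084  0.1526] [179.9  -0.3   0. ] ring (474.1719970703125, -306.9531555175781) (32.875274658203125, 33.76662826538086) [ 0.475  -0.3071  0.0704]
```

View pics/w6.png

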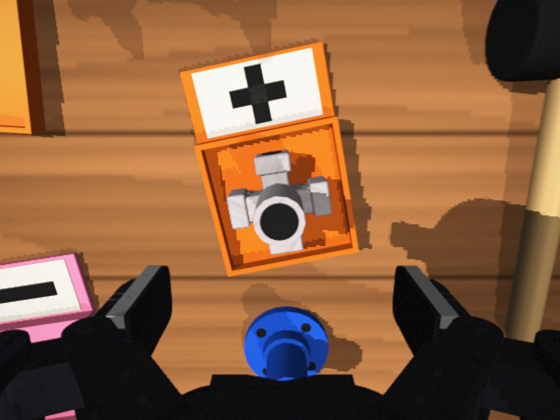

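The cross is upright in the plus tray (nipple at (279,220)). I'm going back for the tee.

Call:
drive_tool(series="0 0 0 0 -2 0 8.5; 0 0 0 0.5 -6 0 8.5; 0 0 0 0.8 -10.5 0 8.5; 0 0 0 1 -15 0 8.5; 0 0 0 1.2 -19.5 0 8.5; 0 0 0 1.5 -24 0 8.5; 0 0 0 1.8 -28.5 0 8.5; 0 0 0 2 -33 0 8.5")

```text
t: 19.3
tcp_pos: [0.4947, 0.024, 0.1485]
eef_rot: [180.0, 0.0, 0.0]
contact_force: [2.0, -0.3, 0.5]
finger_gap: 0.0852
grasp_force: 0.0
```

Call:
drive_tool(series="0 0 0 0.2 -4.5 0 8.5; 0 0 0 0.4 -9 0 8.5; 0 0 0 0.6 -13.5 0 8.5; 0 0 0 0.8 -18 0 8.5; 0 0 0 1.1 -22.5 0 8.5; 0 0 0 1.35 -25.5 0 8.5; 0 0 0 1.35 -26.4 0 8.5; 0 0 0 1.35 -26.4 0 8.5")

```text
t: 20.1
tcp_pos: [0.5082, 0.2868, 0.1478]
eef_rot: [179.9, 0.1, 0.1]
contact_force: [-0.3, 0.8, -0.6]
finger_gap: 0.0851
grasp_force: 0.0
```

```bash
python3 wr.py .074 w7
```

```text
tcp [0.5085 0.2859 0.1482] [1.799e+02 1.000e-01 0.000e+00] ring (509.16448974609375, 287.22796630859375) (33.553565979003906, 32.94830322265625) [0.5099 0.2872 0.0723]
```

Descend to a command of 0.040 (10.85 cm) and grip.

Call:
drive_tool(series="0 0 0 0 0 2.5 8.5; 0 0 0 0 0 6 8.5; 0 0 0 0 0 9 8.5; 0 0 0 0 0 10.5 8.5; 0 0 0 0 0 10.85 8.5; 0 0 0 0 0 10.85 8.5; 0 0 0 0 0 10.85 0; 0 0 0 0 0 10.85 0")

```text
t: 20.95
tcp_pos: [0.5095, 0.2868, 0.0421]
eef_rot: [-179.9, -0.1, 0.0]
contact_force: [0.0, -0.7, -0.3]
finger_gap: 0.0584
grasp_force: 0.0
```

Call:
drive_tool(series="0 0 0 0 0 0 0; 0 0 0 0 0 0 0; 0 0 0 0 0 0 0; 0 0 0 0 0 0 0; 0 0 0 0 0 0 0")

```text
t: 21.45
tcp_pos: [0.5092, 0.2865, 0.0413]
eef_rot: [-180.0, -0.1, 0.0]
contact_force: [-1.0, -1.1, 4.7]
finger_gap: 0.0323
grasp_force: 59.9
```

Call:
drive_tool(series="0 0 0 0 0 -1 0; 0 0 0 0 0 -3.5 0; 0 0 0 0 0 -7 0; 0 0 0 0.3 2 -10 0; 0 0 0 1.2 6 -10 0; 0 0 0 2.1 10 -10 0; 0 0 0 3 14 -10 0; 0 0 0 3.8 18 -10 0")

```text
t: 22.25
tcp_pos: [0.546, 0.1048, 0.1392]
eef_rot: [180.0, 0.1, 0.0]
contact_force: [1.1, 0.7, -3.8]
finger_gap: 0.0322
grasp_force: 60.5
```

Call:
drive_tool(series="0 0 0 0.8 4 0 0; 0 0 0 1.6 8 0 0; 0 0 0 2.4 12 0 0; 0 0 0 3.1 16 0 0; 0 0 0 3.55 18.2 0 0; 0 0 0 3.55 18.2 0 0; 0 0 0 3.55 18.2 2 0; 0 0 0 3.55 18.2 4.5 0")

```text
t: 23.05
tcp_pos: [0.5824, -0.0753, 0.0952]
eef_rot: [-179.9, -0.1, -0.0]
contact_force: [-0.2, 0.3, -4.7]
finger_gap: 0.0326
grasp_force: 60.6
```

Call:
drive_tool(series="0 0 0 0 0 2.5 0; 0 0 0 0 0 4.5 0; 0 0 0 0 0 5.3 0; 0 0 0 0 0 5.4 0; 0 0 0 0 0 5.5 0; 0 0 0 0 0 5.6 0; 0 0 0 0 0 5.7 0; 0 0 0 0 0 5.7 0")

```text
t: 23.85
tcp_pos: [0.5827, -0.0756, 0.0394]
eef_rot: [-180.0, -0.1, 0.0]
contact_force: [-1.3, 1.2, 0.4]
finger_gap: 0.0326
grasp_force: 61.0
```

In contact: the force changed from −4 to +0.4 N. I'll release.

Call:
drive_tool(series="0 0 0 0 0 0.05 0; 0 0 0 0 0 0.05 0; 0 0 0 0 0 0.05 3.8; 0 0 0 0 0 0.05 5; 0 0 0 0 0 0.05 6.5; 0 0 0 0 0 0.05 8.5; 0 0 0 0 0 0.05 8.5; 0 0 0 0 0 -1 8.5")

```text
t: 24.65
tcp_pos: [0.5811, -0.0758, 0.0469]
eef_rot: [180.0, 0.2, -0.0]
contact_force: [0.1, 0.2, -0.6]
finger_gap: 0.0849
grasp_force: 0.0
```

Call:
drive_tool(series="0 0 0 0 0 -3 8.5; 0 0 0 0 0 -7 8.5; 0 0 0 0 0 -11 8.5; 0 0 0 0 0 -12 8.5; 0 0 0 0 0 -12 8.5; 0 0 0 0 0 -12 8.5")

```text
t: 25.25
tcp_pos: [0.5819, -0.0756, 0.1675]
eef_rot: [-180.0, 0.1, -0.0]
contact_force: [0.2, -0.4, -0.7]
finger_gap: 0.0847
grasp_force: 0.0
```

```bash
python3 wr.py .072 w8; python3 - <<'E'
from plant import snapshot;import cv2
cv2.imwrite("pics/scene1.png",snapshot("scene")["image"])
E
```

```text
tcp [ 0.5816 -0.0756  0.1667] [-1.8e+02  1.0e-01 -0.0e+00] ring (583.01806640625, -74.59243774414062) (33.302650451660156, 32.59463119506836) [ 0.5837 -0.075   0.0703]
```

View pics/w8.png

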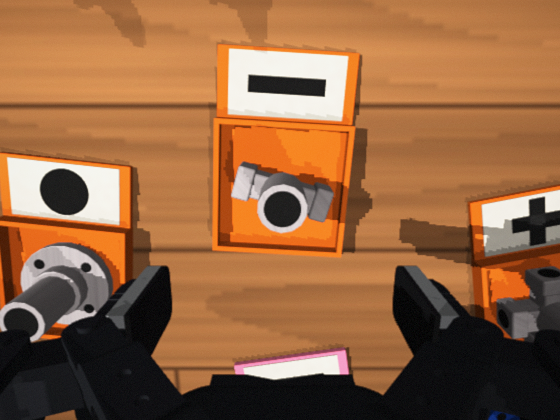

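View pics/scene1.png

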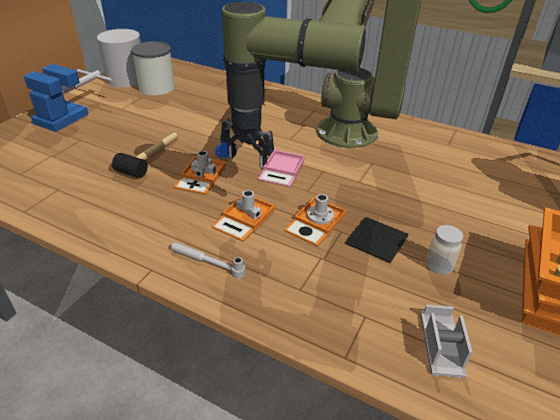

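The tee is in the bar tray (283,208), the flange in the disc tray and the cross in the plus tray. The mat is empty, and the mallet, wrench and jar are unmoved.

```bash
python3 -c "from plant import job_done;print(job_done())"
```

```text
the job is handed in; nothing more can be done
None
```

All three fittings now stand upright and released in their matching trays, the tee having been parked on the mat, and the job was handed in after about 25 s of the 96 s allowed.

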